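Stack the nail and seed tubs, feet in the lid recesses

ROBOT

A 6-joint arm with a two-finger parallel gripper is mounted at the origin on the work surface. World frame = base frame: x ahead of the robot, y to its left, z up, the work surface at z = 0. Lengths are in m, angles in degrees, forces in N, time in s.
With the tool pointing down it reaches from about 0.35 to 1 m from the base axis. Payload 7.1 kg.
Tool frame: the origin (TCP) lies between the finger pads; the fingertips stand 14 mm ahead of it and the grasp point (between the pads) lies 5 mm behind it; z points along the fingers, y is the line along which they close (so a half turn about z gives the same grasp; the last joint's range is limited). The gripper opens to 85 mm and grips with 20 to 120 N. Pads are 22 mm wide; open, the fingers measure 114 mm over their backs; the gripper's body (76 mm by 85 mm) begins 54 mm behind the grasp point. The pads swing forward as they close: fully open they stand 13 mm farther back than shut.
Start: joints at [65.145, 24.242, 93.386, -0, 62.372, -1.089], TCP at [0.252, 0.572, 0.245] pointing down, gripper open.
Joint ranges: [-172.04, 172.04], [-51.8, 120.97], [4.93, 147.93], [-75.15, 255.16], [6.16, 154.13], [-145.62, 145.62]. Speed limits (degrees/s): [136.94, 136.94, 172.46, 180, 180, 180].

INTERFACE

Orientations are given as [roll, pitch, yaw] about the fixed x, y, z axes, in that order (R = Rz(yaw) Ry(pitch) Rx(roll)).
In Python, from plant import readout, imaging, r gives the robot as it stands.
- The arm moves only by the tool arm_command, never from a script. Its argument "series" is a list of rows, each a list of 7 numbers: the turn, a rotation vector about the tool's x, y, z each as a share of 0.08 rad, from -1 to 1, then the shift along the tool's x, y, z each as a share of 20 mm, from -1 to 1, then the opening, from 0 (shut) to 1 (fully open). A call has 1 to 12 rows; each row shifts and turns the commanded pose from where the row before left it, along the tool's axes as they then stand; what a row does not reach is not made up. A row lasts 1/12 s, in which the tool goes at most 41.7 mm and 7.16 degrees, less where a joint would pass 70% of its speed; a pose out of reach is approached as far as the arm can. A call with a number of a shift or a turn outside -1 to 1 is refused whole. A call with a gripper value outside its range is refused whole. The fingers move at their own pace and stop on an object; "squeeze" is the grip in N (left out, the last holds). Time passes only in rows, so rows that do not move let the fingers close. It gives the time, the measured TCP pose, the force, the opening and the grip force at its end, in the units of the state.
- readout.observe(): the state, without advancing time (a new reading comes with each control period).
- imaging.capture(name): name is "side" or "top"; returns the picture (384x512x3 uint8, red, green, blue); there is no depth.
- imaging.get_calibration(name): a dict with "mtx" (3x3 intrinsics, pixels), "xyz" and "attitude" of the camera in the world. Camera axes: x right, y down, z forward; pixel columns grow to the right and rows downward; lengths in m; the calibration is good to about 2 mm. A picture is of the moment at which its call begins. get_calibration takes no time and is no camera call.
- r.job_done(): hands the job in; it is judged then, once.
The state is a dict: "clock": time; "q": joint angles; "qd": joint speeds; "tau": joint torques, N m; "ee_pos": TCP position; "eef_rot": TCP orientation; "ft_force": force on the tool from outside, world axes, zero at the start; "wrist_torque": the same for the moment, N m; "grip_width": finger opening in m; "grasp_force": force on a finger pad.
Only numpy, scipy, OpenCV 4.12 (cv2) and the standard library are available. Lean on these libraries where they do the work, as an engineer would, in place of code of your own. Each camera call takes 0.05 s, during which the arm holds its last target. There are 200 camera calls.

TASK

Stack the tubs on the deep long tub without shifting it: take the odd, taller short tub off its lid and stand it upright anywhere free on the board, then seat the two short tubs of equal height end to end on that lid and bridge the shallow long tub over both, in line, with every foot fully down in its recess. Lower the stacked tubs into their recesses rather than dropping them, leave all the tubs standing released, and do not disturb the jar, saucer, measuring cup or trowel.

Things in the scene. Friction and masses are not known exactly. Their poses are not given: they have to be found in the camera images.
- long_deep_mid (a point): Deep long tub, bottom of the stack: 172 x 60 x 84 mm (long, wide, high with feet), 1.6 kg, loose. Every tub is milky white with a grey lid; the lid, its widest part, has flat upright edges 14 mm high, the tub is 3 mm narrower all round. Two sets of four recesses in its lid, see its bays; a tub seated there has its foot tips 79 mm above this one's. Point: its centre, half-way up; x along, y across, z up.
- long_deep_bay1 (a point): Middle of the first set of recesses in the deep tub's lid, at the recess floor (5 mm below the lid's top), 44 mm from the tub's middle to its -x end; axes as the tub's. Recesses 15 mm square, 5 mm deep, centred 31.5 mm either way in x and 19.5 mm in y from here. All else of the lid is level.
- long_deep_bay2 (a point): The same for the second set, 44 mm from the tub's middle to its +x end. Short tubs seated in both sets stand end to end with 4 mm between their lids.
- long_low_mid (a point): Shallow long tub, goes on top, bridging the short ones: 172 x 60 x 54 mm, 0.4 kg, on the board; lid as the deep one's. Four corner feet at x +-75.5, y +-19.5 mm, round, 6 mm high, 12 mm across tapering to 8; they fit the two outer recesses of each seated short tub. Seated, its foot tips are 5 mm below the tops of the short tubs' lids. Point: its centre, half-way up; x along, y across, z up.
- short_a_mid (a point): One of the two short tubs of equal height: 84 x 60 x 54 mm, 0.2 kg, on the board. Feet (6 mm high, tapering) and lid recesses (15 mm square, 5 mm deep) at x +-31.5, y +-19.5 mm. Grip its lid's edges across the 60 mm. The same turned half round. Seated, its foot tips are 5 mm below the top of the lid under it. Point: its centre, half-way up; x along, y across, z up.
- short_b_mid (a point): The other of the two equal short tubs, 84 x 60 x 54 mm, just like short_a, on the board. Point: its centre, half-way up; x along, y across, z up.
- short_tall_mid (a point): The odd, taller short tub, no part of the stack: 84 x 60 x 70 mm, 0.25 kg, feet and lid as the others'. It starts on the middle of the deep long tub's lid, a little askew, its feet on the raised parts of the lid, in no recess. Point: its centre, half-way up; x along, y across, z up.
- jar_mid (a point): Green plastic jar with a twist cap, 68 mm across, 100 mm high, standing on the board; this point is its centre, 50 mm up. To be left alone.
- saucer: Brown clay saucer, 110 mm across, 22 mm high, on the board; origin in the middle of its underside. To be left alone.
- cup: Stainless measuring cup lying on its side on the board: cylinder 66 mm across and 55 mm long with its axis along x, mouth to +x; a flat handle runs out from the rim to +y, its end resting on the board 118 mm from the axis. Origin on the board under the middle of the cylinder. To be left alone.
- trowel: Pointing trowel lying flat: steel leaf blade 82 mm wide reaching 145 mm to +x, wooden handle reaching 140 mm to -x, 34 mm high at the crank. Origin on the board near the root of the blade. To be left alone.
- organiser_front (a point): Black parts organiser with three rows of clear tilt-out bins, fixed at the left end: 140 mm deep (x, the bins face -x), 340 mm wide (y), 235 mm high; two tilted bins stand up to 40 mm out of its front. Point: on the board, middle of the foot of its front; x to its back, y along its width.

How it is judged:
By the outcome, as a careful person would: the job done as asked, in the order asked, and still so for the second after the job is handed in, with the robot touching nothing.
It also fails if it takes over 72 s, if anything falls off the work surface, if the arm or the gripper's body presses on something with over 40 N, if the wrist force passes 120 N, or if a joint passes its speed limit or range.

## Working session

There is one attempt and no reset: what is moved stays moved. The work goes in short steps, Python scripts to look and compute and a tool call to move; the robot and the scene stay as the last step left them, time stands still between calls to the robot, and variables do not carry over. Pictures are saved under pics/ and viewed, at most 10 in all, crops included, and the job is handed in when it is done.

Besides the shell and the picture viewer there is one more tool, called after "Call:" in YAML: its name, and indented under it one key for each argument. arm_command: Moves the arm, as the interface text tells. Shift numbers are shares of 20 mm and turn numbers shares of 0.08 rad, none past 1 either way. Its arguments: {"type":"object","properties":{"series":{"type":"array"},"squeeze":{"type":"number"}},"required":["series"]}

```bash
mkdir -p pics; python3 - <<'E'
from plant import readout, imaging, r
import cv2
for n in("top","side"):
    c=imaging.get_calibration(n);print(n,c)
    cv2.imwrite(f"pics/{n}0.png",cv2.resize(imaging.capture(n)[:,:,::-1],(800,600),interpolation=cv2.INTER_CUBIC))
    cv2.imwrite(f"pics/{n}_raw.png",imaging.capture(n)[:,:,::-1])
print(readout.observe())
E
```

```text
top {'mtx': array([[375.41084797,   0.        , 255.10716431],
       [  0.        , 375.41084797, 190.69148428],
       [  0.        ,   0.        ,   1.        ]]), 'xyz': array([0.45111041, 0.0623214 , 1.41473659]), 'attitude': array([-174.2237827 ,   -1.43672736,  -89.99894973])}
side {'mtx': array([[401.90861604,   0.        , 250.38352883],
       [  0.        , 401.90861604, 189.10812864],
       [  0.        ,   0.        ,   1.        ]]), 'xyz': array([1.00247904, 1.30727177, 1.00796346]), 'attitude': array([-1.24028475e+02,  1.10008217e-01,  1.61233825e+02])}
{'clock': 0.2, 'q': array([ 6.51437253e+01,  2.42702726e+01,  9.34145796e+01, -7.46116212e-04,
        6.23719358e+01, -1.08837093e+00]), 'qd': array([-0.0365909 , -0.05456683, -0.25011459,  0.0335634 , -0.0104658 ,
       -0.02995228]), 'tau': array([ 9.17803227e-04, -5.57276058e+01, -2.81742400e+01,  1.56862666e-05,
        5.64800794e-03,  3.85274848e-05]), 'ee_pos': array([0.25173206, 0.57169809, 0.24481556]), 'eef_rot': array([-1.79943210e+02, -4.18081437e-04,  1.56232442e+02]), 'ft_force': array([0.54994534, 1.05249559, 0.17873773]), 'wrist_torque': array([-0.01056789,  0.04821399, -0.0147323 ]), 'grasp_force': 0.0, 'grip_width': 0.0856720524446318}
```

View pics/top0.png

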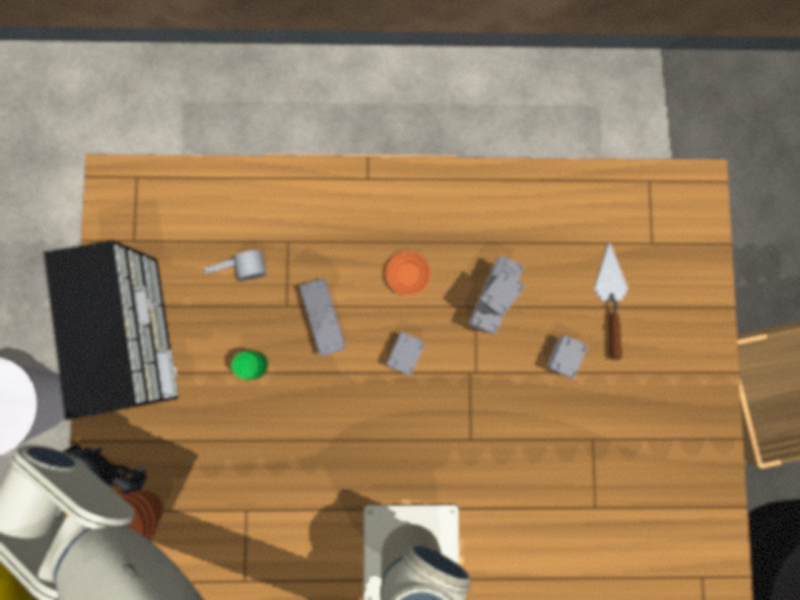

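View pics/side0.png

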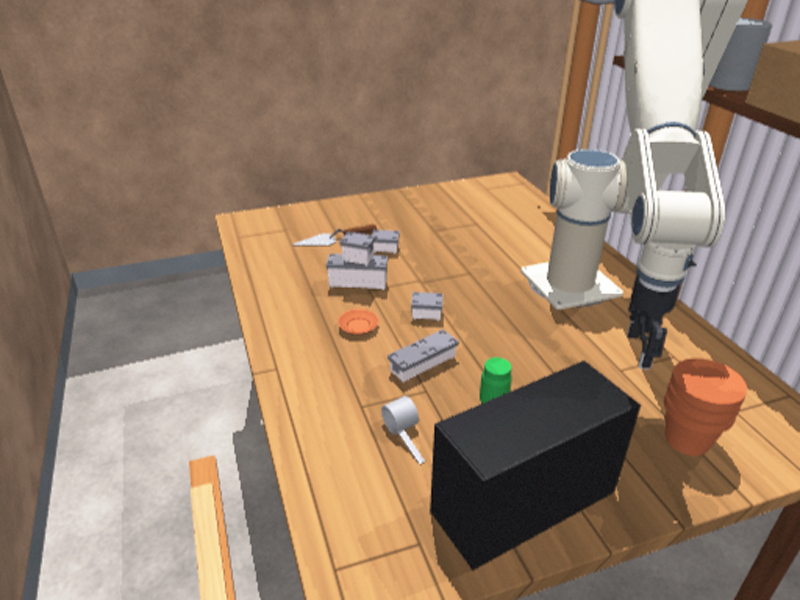

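The top view shows deep tub with the tall tub on it near (495,295), shorts near (405,352) and (566,355), the shallow long tub at (322,317), the saucer (407,273), jar (249,364), cup (249,265) and trowel (612,300). The side view agrees with this. Next I'll crop and segment.

```bash
python3 - <<'E'
import cv2,numpy as np
t=cv2.imread("pics/top_raw.png");s=cv2.imread("pics/side_raw.png")
a=cv2.resize(t[150:248,185:385],None,fx=4,fy=3.0*4/3,interpolation=cv2.INTER_CUBIC)
b=cv2.resize(s[140:250,195:300],None,fx=4,fy=4,interpolation=cv2.INTER_CUBIC)[:208*2]
cv2.imwrite("pics/c1.png",a); 
c=np.zeros((600,800,3),np.uint8)
a=cv2.resize(t[155:245,185:385],None,fx=3,fy=3,interpolation=cv2.INTER_CUBIC);c[:270,:600]=a
b=cv2.resize(s[140:248,200:300],None,fx=3,fy=3,interpolation=cv2.INTER_CUBIC);c[272:272+324,:300]=b
h=cv2.cvtColor(t,cv2.COLOR_BGR2HSV)
m=cv2.resize(h[155:245,185:385,1],None,fx=2.4,fy=2.4);c[272:272+216,310:790]=m[:,:,None]
cv2.imwrite("pics/c1.png",c)
for p in [(300,198),(318,190),(258,225),(360,227),(205,203),(250,240)]: print(p,t[p[1],p[0]],h[p[1],p[0]])
E
```

```text
(300, 198) [38 64 87] [ 16 144  87]
(318, 190) [164 158 159] [125   9 164]
(258, 225) [163 157 156] [116  11 163]
(360, 227) [174 169 167] [111  10 174]
(205, 203) [149 141 142] [124  14 149]
(250, 240) [ 71 124 170] [ 16 149 170]
```

View pics/c1.png

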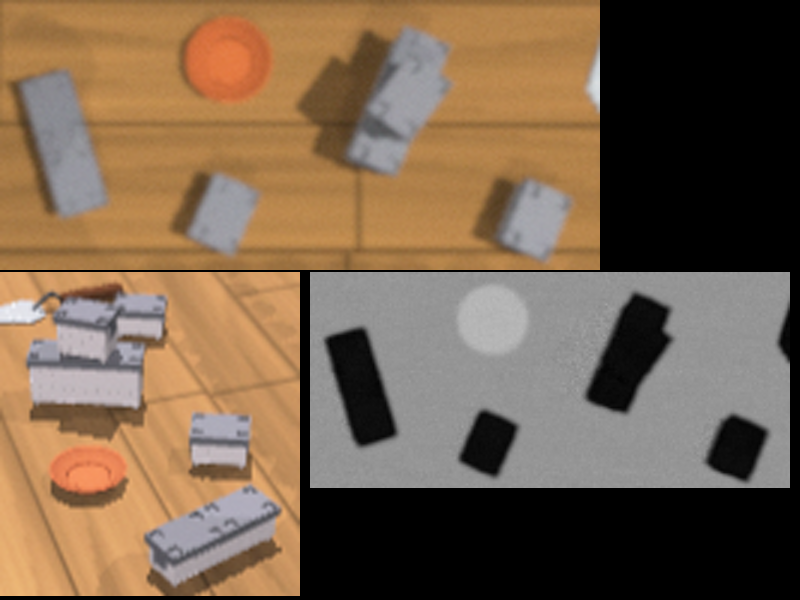

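```bash
cat > h.py <<'E'
import cv2,numpy as np
from scipy.spatial.transform import Rotation as R
from plant import readout, imaging, r
def ray(name,uv,z):
    c=imaging.get_calibration(name);uv=np.atleast_2d(uv).astype(float)
    d=np.c_[uv,np.ones(len(uv))]@np.linalg.inv(c["mtx"]).T@R.from_euler("xyz",c["attitude"],degrees=True).as_matrix().T
    return (c["xyz"]+d*((z-c["xyz"][2])/d[:,2])[:,None])[:,:2]
def blobs(img,roi,sat=70,K=4,amin=60):
    """low-saturation blobs in roi (u0,v0,u1,v1); sub-pixel contours"""
    u0,v0,u1,v1=roi
    s=cv2.cvtColor(img,cv2.COLOR_RGB2HSV)[v0:v1,u0:u1,1]
    s=cv2.resize(s,None,fx=K,fy=K,interpolation=cv2.INTER_CUBIC)
    cs,_=cv2.findContours((s<sat).astype(np.uint8),cv2.RETR_EXTERNAL,cv2.CHAIN_APPROX_NONE)
    return [(c[:,0]+.5)/K-.5+[u0,v0] for c in cs if cv2.contourArea(c)>amin*K*K]
def rect(P,L,W,cam):
    """outline on lid plane -> centre from the edges far from the camera, yaw, extents"""
    (cx,cy),(w,h),a=cv2.minAreaRect((P*1000).astype(np.float32))
    if w<h: a+=90
    a=(a+90)%180-90
    def span(a):
        e=np.array([[np.cos(a),np.sin(a)],[-np.sin(a),np.cos(a)]]);q=P@e.T;return e,q
    ar=np.radians(a);e,q=span(ar)
    # refine yaw on the far long edge by a line fit
    cc=(q.max(0)+q.min(0))/2;sg=np.sign(cc-e@cam)
    far=np.where(sg>0,q.max(0),q.min(0))
    k=(abs(q[:,1]-far[1])<.006)&(abs(q[:,0]-cc[0])<.35*L)
    vx,vy,_,_=cv2.fitLine((P[k]*1000).astype(np.float32),cv2.DIST_L2,0,.01,.01).ravel()
    a2=(np.degrees(np.arctan2(vy,vx))+90)%180-90
    e,q=span(np.radians(a2))
    out=np.zeros(2)
    far=np.zeros(2)
    for i,(D,O) in enumerate(((L,W),(W,L))):
        j=1-i;cj=(q[:,j].max()+q[:,j].min())/2
        f=q[:,i].max() if sg[i]>0 else q[:,i].min()
        k=(abs(q[:,i]-f)<.006)&(abs(q[:,j]-cj)<.3*O)
        far[i]=np.median(q[k,i]); out[i]=far[i]-sg[i]*D/2
    return out@e,a2,np.ptp(q,axis=0),a
E
python3 - <<'E'
from h import *
img=imaging.capture("top")
cam=np.array([.451,.062])
for b in blobs(img,(185,155,385,245)):
    u,v=b.mean(0)
    for L,z in (((.084,.054),) if (v>215) else ((.172,.054),) if u<250 else ((.172,.084),(.084,.154))):
        print((u,v),z,*rect(ray("top",b,z),L,.06,cam))
for n,(u,v) in dict(jar=(159,233),saucer=(261,175),cup=(160,169),trowel=(391,190)).items(): print(n,ray("top",(u,v),.02))
E
```

```text
(np.float64(362.4969931271478), np.float64(227.8286082474227)) 0.054 [ 0.45438792 -0.36708754] -23.29869 [0.08920437 0.07178371] -23.18248748779297
(np.float64(258.9113475177305), np.float64(225.9663120567376)) 0.054 [0.46143007 0.01281757] -24.235214 [0.08722609 0.06478486] -23.640029907226562
(np.float64(205.69026315789475), np.float64(202.34184210526317)) 0.054 [0.54592259 0.20871518] 17.005325 [0.17389255 0.06564986] 17.392210006713867
(np.float64(317.6450421940928), np.float64(188.7399789029536)) 0.084 [ 0.59047458 -0.20572851] -30.928589 [0.18203246 0.08653479] -23.933853149414062
(np.float64(317.6450421940928), np.float64(188.7399789029536)) 0.154 [nan nan] -35.93228 [0.17427514 0.08885334] -23.933837890625
jar [[0.43528353 0.38014877]]
saucer [[0.65148538 0.00522277]]
cup [[0.67273031 0.38252327]]
trowel [[ 0.59617259 -0.48519822]]
  return _methods._mean(a, axis=axis, dtype=dtype,
  ret = ret.dtype.type(ret / rcount)
```

```bash
python3 - <<'E'
import cv2,numpy as np
t=cv2.imread("pics/top_raw.png");s=cv2.imread("pics/side_raw.png")
c=np.zeros((600,800,3),np.uint8)
f=lambda i:cv2.convertScaleAbs(cv2.resize(i,None,fx=8,fy=8,interpolation=cv2.INTER_CUBIC),alpha=1.6,beta=-90)
a=f(t[160:218,295:340]);b=f(s[145:190,205:255]);print(a.shape,b.shape)
c[:464,:360]=a;c[:360,380:780]=b
cv2.imwrite("pics/c2.png",c)
E
```

```text
(464, 360, 3) (360, 400, 3)
```

View pics/c2.png

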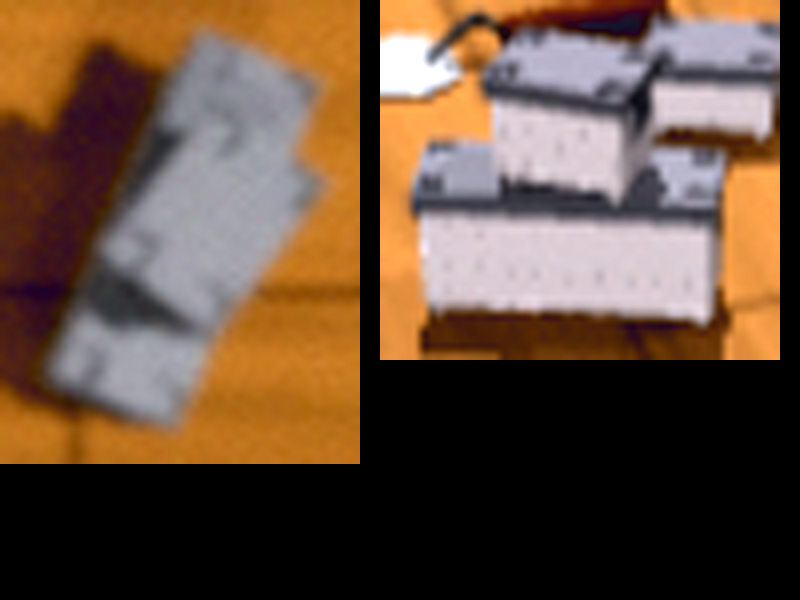

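Right crop: tall lid top corners at about (483,78), (515,30), (660,62), (637,98). Left crop: corners at about (325,183), (205,330), (105,250), (215,120).

```bash
python3 - <<'E'
from h import *
o=lambda p,u,v,x0:(np.array(p,float)-[x0,0]+.5)/8-.5+[u,v]
A=ray("top",o([(325,183),(205,330),(105,250),(215,120)],295,160,0),.154)
B=ray("side",o([(483,78),(515,30),(660,62),(637,98)],205,145,380),.154)
for P in(A,B):
    print(P.round(3).tolist(),P.mean(0),[round(float(np.linalg.norm(P[i]-P[i-1])),3) for i in range(4)],[np.degrees(np.arctan2(*(P[i]-P[i-1])[::-1])).round(1) for i in range(4)])
# deep far edge in side: front lid top corners & back corners
C=ray("side",o([(415,203),(428,143),(728,150),(718,208)],205,145,380),.084)
print(C.round(3).tolist(),C.mean(0),[np.degrees(np.arctan2(*(C[i]-C[i-1])[::-1])).round(1) for i in range(4)])
b=[b for b in blobs(imaging.capture("top"),(185,155,385,245)) if b.mean(0)[0]>290 and b.mean(0)[0]<340][0]
P=ray("top",b,.084);e=np.array([[.914,-.407],[.407,.914]]);q=P@e.T;print(q.min(0),q.max(0))
E
```

```text
[[0.608, -0.242], [0.545, -0.189], [0.579, -0.148], [0.634, -0.195]] [ 0.59141443 -0.19353623] [0.054, 0.082, 0.054, 0.073] [np.float64(-120.0), np.float64(140.2), np.float64(51.1), np.float64(-40.6)]
[[0.646, -0.194], [0.615, -0.241], [0.549, -0.18], [0.573, -0.145]] [ 0.59567967 -0.19001623] [0.087, 0.057, 0.09, 0.042] [np.float64(-33.6), np.float64(-123.2), np.float64(136.8), np.float64(55.2)]
[[0.689, -0.192], [0.666, -0.253], [0.507, -0.19], [0.532, -0.132]] [ 0.59818453 -0.19204064] [np.float64(-20.8), np.float64(-110.3), np.float64(158.4), np.float64(66.5)]
[0.53249494 0.01441873] [0.71167258 0.10001246]
```

```bash
cat >> h.py <<'E'
def go(*wps):
    """waypoints (x,y,z,yaw): shift (units of 20 mm, tool axes at the yaw then held), then turn units about tool z"""
    o=readout.observe();p=np.array(o["ee_pos"]);ro=o["eef_rot"]
    print("now",p.round(4),np.round(ro,2),"w",round(o["grip_width"],4),"t",o["clock"],"F",np.round(o["ft_force"],1))
    M=R.from_euler("xyz",ro,degrees=True)
    for w in wps:
        s=M.inv().apply(np.array(w[:3])-p)/.02
        dy=(w[3]-M.as_euler("xyz",degrees=True)[2]+180)%360-180
        M2=R.from_euler("xyz",[180,0,w[3]],degrees=True)
        t=(M.inv()*M2).as_rotvec()/.08
        print("shift",s.round(2),"turn",t.round(3)); p=np.array(w[:3]);M=M2
E
python3 - <<'E'
from h import *
go((.252,.572,.305,156.2),(.593,-.192,.245,141),(.593,-.192,.142,141),(.593,-.192,.25,141),(.37,-.19,.25,155),(.37,-.19,.0583,155),(.37,-.19,.17,155))
E
```

```text
now [0.2518 0.5719 0.245 ] [-179.97    0.    156.23] w 0.0857 t 0.3 F [ 0.2  0.2 -0. ]
shift [-0.01  0.01 -3.  ] turn [-0.007  0.     0.007]
shift [-31.02 -28.07   3.  ] turn [ 0.    -0.     3.316]
shift [-0.   -0.    5.15] turn [0. 0. 0.]
shift [ 0.   0.  -5.4] turn [0. 0. 0.]
shift [ 8.73 -6.94 -0.  ] turn [ 0.     0.    -3.054]
shift [ 0.   -0.    9.59] turn [0. 0. 0.]
shift [ 0.    0.   -5.59] turn [0. 0. 0.]
```

Call:
arm_command:
  series:
    - [0,0,0,0,0,-1,1]
    - [0,0,0,0,0,-1,1]
    - [0,0,0,0,0,-1,1]
    - [0,0,0,-0.86,-0.78,0,1]
    - [0,0,0,-0.86,-0.78,0,1]
    - [0,0,0,-0.86,-0.78,0,1]
    - [0,0,0,-0.86,-0.78,0,1]
    - [0,0,0,-0.86,-0.78,0,1]
    - [0,0,0,-0.86,-0.78,0,1]
    - [0,0,0,-0.86,-0.78,0,1]
    - [0,0,0,-0.86,-0.78,0,1]
    - [0,0,0,-0.86,-0.78,0,1]
  squeeze: 40

```text
clock: 1.3
ee_pos: [0.3372, 0.38, 0.3054]
eef_rot: [180.0, 0.0, 156.2]
ft_force: [0.1, -0.1, -0.2]
grip_width: 0.0856
grasp_force: 0.0
```

Call:
arm_command:
  series:
    - [0,0,0,-0.86,-0.78,0,1]
    - [0,0,0,-0.86,-0.78,0,1]
    - [0,0,0,-0.86,-0.78,0,1]
    - [0,0,0,-0.86,-0.78,0,1]
    - [0,0,0,-0.86,-0.78,0,1]
    - [0,0,0,-0.86,-0.78,0,1]
    - [0,0,0,-0.86,-0.78,0,1]
    - [0,0,0,-0.86,-0.78,0,1]
    - [0,0,0,-0.86,-0.78,0,1]
    - [0,0,0,-0.86,-0.78,0,1]
    - [0,0,0,-0.86,-0.78,0,1]
    - [0,0,0,-0.86,-0.78,0,1]

```text
clock: 2.3
ee_pos: [0.4507, 0.1255, 0.3054]
eef_rot: [180.0, 0.0, 156.2]
ft_force: [0.2, 0.1, 0.1]
grip_width: 0.0853
grasp_force: 0.0
```

Call:
arm_command:
  series:
    - [0,0,0,-0.86,-0.78,0,1]
    - [0,0,0,-0.86,-0.78,0,1]
    - [0,0,0,-0.86,-0.78,0,1]
    - [0,0,0,-0.86,-0.78,0,1]
    - [0,0,0,-0.86,-0.78,0,1]
    - [0,0,0,-0.86,-0.78,0,1]
    - [0,0,0,-0.86,-0.78,0,1]
    - [0,0,0,-0.86,-0.78,0,1]
    - [0,0,0.83,-0.86,-0.78,0,1]
    - [0,0,0.83,-0.86,-0.78,0,1]
    - [0,0,0.83,-0.86,-0.78,0,1]
    - [0,0,0.83,-0.86,-0.78,0,1]

```text
clock: 3.3
ee_pos: [0.5555, -0.1321, 0.3053]
eef_rot: [180.0, 0.0, 140.8]
ft_force: [0.3, 0.3, -0.3]
grip_width: 0.0854
grasp_force: 0.0
```

```bash
python3 - <<'E'
from h import *
cv2.imwrite("pics/s1.png",cv2.resize(imaging.capture("side")[130:230,180:310,::-1],None,fx=6,fy=6,interpolation=cv2.INTER_CUBIC))
go((.593,-.192,.142,141),(.593,-.192,.25,141),(.37,-.19,.25,155),(.37,-.19,.0583,155),(.37,-.19,.17,155))
E
```

```text
now [ 0.5564 -0.1355  0.3054] [-1.7994e+02  1.3000e-01  1.4053e+02] w 0.0852 t 3.35 F [ 2.3 -3.3  0.2]
shift [-3.19 -1.01  8.18] turn [-0.013  0.029 -0.104]
shift [ 0.   0.  -5.4] turn [0. 0. 0.]
shift [ 8.73 -6.94 -0.  ] turn [ 0.     0.    -3.054]
shift [ 0.   -0.    9.59] turn [0. 0. 0.]
shift [ 0.    0.   -5.59] turn [0. 0. 0.]
```

View pics/s1.png

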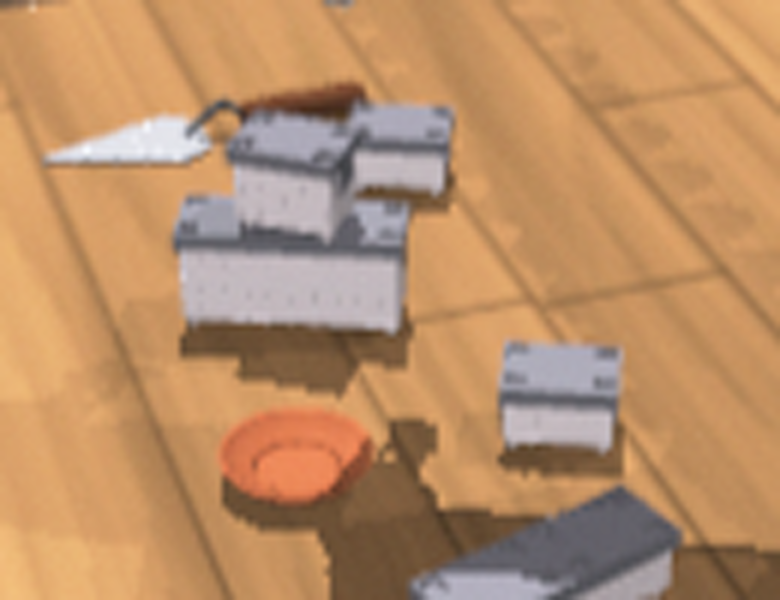

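The tall tub and deep tub are as measured: lid centre near (295,140), askew on the deep tub at (290,260). I'm closing in.

Call:
arm_command:
  series:
    - [0,0,-0.1,-0.8,-0.25,0.75,1]
    - [0,0,0,-0.8,-0.25,0.75,1]
    - [0,0,0,-0.8,-0.25,0.75,1]
    - [0,0,0,-0.8,-0.25,0.75,1]
    - [0,0,0,0,0,0.5,1]
    - [0,0,0,0,0,0,1]
    - [0,0,0,0,0,0,1]

```text
clock: 3.93
ee_pos: [0.5919, -0.186, 0.2348]
eef_rot: [-180.0, -0.1, 141.5]
ft_force: [-0.2, 0.8, -0.1]
grip_width: 0.0852
grasp_force: 0.0
```

```bash
python3 - <<'E'
from h import *
go((.593,-.192,.142,141))
E
```

```text
now [ 0.5919 -0.186   0.2348] [-1.7997e+02 -1.1000e-01  1.4148e+02] w 0.0852 t 3.9333 F [-0.2  0.8 -0.1]
shift [-0.24 -0.2   4.64] turn [-0.006 -0.024  0.104]
```

Descend and close gently, then lift a little.

Call:
arm_command:
  series:
    - [0,0,0,-0.24,-0.2,0.84,1]
    - [0,0,0,0,0,0.8,1]
    - [0,0,0,0,0,0.8,1]
    - [0,0,0,0,0,0.8,1]
    - [0,0,0,0,0,0.7,1]
    - [0,0,0,0,0,0.7,1]
    - [0,0,0,0,0,0,0.5]
    - [0,0,0,0,0,0,0.5]
    - [0,0,0,0,0,0,0.4]
    - [0,0,0,0,0,0,0.4]
    - [0,0,0,0,0,0,0.4]
  squeeze: 25

```text
clock: 4.85
ee_pos: [0.5946, -0.1927, 0.1439]
eef_rot: [179.9, 0.1, 141.5]
ft_force: [0.2, 0.8, 2.5]
grip_width: 0.0595
grasp_force: 28.5
```

Call:
arm_command:
  series:
    - [0,0,0,0,0,-0.4,0.3]
    - [0,0,0,0,0,-0.8,0.3]
    - [0,0,0,0,0,-1,0.3]
    - [0,0,0,0,0,-1,0.3]
    - [0,0,0,0,0,-1,0.3]
    - [0,0,-0.3,0.5,-0.4,-1,0.3]
    - [0,0,-0.3,0.8,-0.7,0,0.3]
    - [0,0,-0.3,0.8,-0.7,0,0.3]
    - [0,0,-0.3,0.8,-0.7,0,0.3]
    - [0,0,-0.3,0.8,-0.7,0,0.3]
    - [0,0,-0.3,0.8,-0.6,0,0.3]
    - [0,0,-0.3,0.8,-0.6,0,0.3]
  squeeze: 40

```text
clock: 5.85
ee_pos: [0.4556, -0.2058, 0.2472]
eef_rot: [-180.0, 0.0, 151.2]
ft_force: [0.5, 0.2, -1.6]
grip_width: 0.059
grasp_force: 43.6
```

Call:
arm_command:
  series:
    - [0,0,-0.3,0.8,-0.4,0.3,0.3]
    - [0,0,-0.3,0.8,-0.4,0.5,0.3]
    - [0,0,-0.3,0.8,-0.4,0.5,0.3]
    - [0,0,0,0.8,-0.4,0.5,0.3]
    - [0,0,0,0,0,0,0.3]
    - [0,0,0,0,0,0,0.3]

```text
clock: 6.35
ee_pos: [0.3845, -0.2055, 0.2108]
eef_rot: [180.0, -0.0, 155.2]
ft_force: [-0.4, -0.1, -1.0]
grip_width: 0.059
grasp_force: 43.7
```

```bash
python3 - <<'E'
from h import *
go((.38,-.19,.065,155),(.38,-.19,.060,155))
E
```

```text
now [ 0.3845 -0.2055  0.2108] [ 1.8000e+02 -2.0000e-02  1.5516e+02] w 0.059 t 6.35 F [-0.4 -0.1 -1. ]
shift [0.52 0.61 7.29] turn [ 0.001 -0.005  0.036]
shift [ 0.   -0.    0.25] turn [0. 0. 0.]
```

Call:
arm_command:
  series:
    - [0,0,0,0.2,0.3,0.9,0.3]
    - [0,0,0,0.2,0.3,0.9,0.3]
    - [0,0,0,0,0,0.9,0.3]
    - [0,0,0,0,0,0.9,0.3]
    - [0,0,0,0,0,0.9,0.3]
    - [0,0,0,0,0,0.9,0.3]
    - [0,0,0,0,0,0.9,0.3]
    - [0,0,0,0,0,0.7,0.3]
    - [0,0,0,0,0,0.3,0.3]
    - [0,0,0,0,0,0.15,0.3]
    - [0,0,0,0,0,0.1,0.3]
    - [0,0,0,0,0,0,0.3]

```text
clock: 7.35
ee_pos: [0.384, -0.1917, 0.0602]
eef_rot: [-180.0, 0.1, 155.2]
ft_force: [0.1, 0.2, -1.9]
grip_width: 0.0594
grasp_force: 43.7
```

Call:
arm_command:
  series:
    - [0,0,0,0,0,0.04,0.3]
    - [0,0,0,0,0,0,0.8]
    - [0,0,0,0,0,0,1]
    - [0,0,0,0,0,0,1]
    - [0,0,0,0,0,-0.5,1]
    - [0,0,0,0,0,-1,1]
    - [0,0,0,0,0,-1,1]
    - [0,0,0,0,0,-1,1]
    - [0,0,0,0,0,-1,1]
    - [0,0,0,0,0,-1,1]
    - [0,0,0,0,0,0,1]
    - [0,0,0,0,0,0,1]

```text
clock: 8.35
ee_pos: [0.3837, -0.1916, 0.1702]
eef_rot: [-180.0, 0.2, 155.2]
ft_force: [0.2, -0.0, 0.6]
grip_width: 0.0853
grasp_force: 0.0
```

```bash
python3 - <<'E'
from h import *
img=imaging.capture("top");cv2.imwrite("pics/t2_raw.png",img[:,:,::-1]);s=imaging.capture("side");cv2.imwrite("pics/s2_raw.png",s[:,:,::-1])
cam=np.array([.451,.062])
c=np.zeros((600,800,3),np.uint8)
c[:288,:600]=cv2.resize(img[155:251,185:385,::-1],None,fx=3,fy=3,interpolation=cv2.INTER_CUBIC)
c[290:590,:390]=cv2.resize(s[140:240,180:310,::-1],None,fx=3,fy=3,interpolation=cv2.INTER_CUBIC)
cv2.imwrite("pics/c3.png",c)
for b in blobs(img,(185,155,385,245)):
    u,v=b.mean(0)
    L=.084 if v>215 else .172; z=.084 if 290<u<340 and v<215 else .054
    print((u,v),z,*rect(ray("top",b,z),L,.06,cam))
go()
E
```

```text
(np.float64(331.0139484978541), np.float64(240.2054721030043)) 0.054 [ 0.42283707 -0.30167595] 87.92795 [0.1970077  0.05671756] 89.9417953491211
(np.float64(362.48801369863014), np.float64(227.9375)) 0.054 [ 0.45440682 -0.36711005] -23.298714 [0.08908968 0.07196233] -22.853660583496094
(np.float64(259.14635231316726), np.float64(225.90080071174378)) 0.054 [0.46158854 0.01300025] -23.12207 [0.08661696 0.06294642] -21.72826385498047
(np.float64(205.7752100840336), np.float64(202.27258403361344)) 0.054 [0.54628816 0.20855608] 17.095978 [0.17384232 0.0649034 ] 17.388935089111328
(np.float64(316.9450636942675), np.float64(188.75451167728238)) 0.084 [ 0.5961862  -0.19662794] -23.363152 [0.17874972 0.0687846 ] -23.558746337890625
now [ 0.3826 -0.1911  0.1686] [-1.8000e+02 -2.0000e-02  1.5523e+02] w 0.0853 t 8.45 F [-0.3  0.6 -0.2]
```

View pics/c3.png

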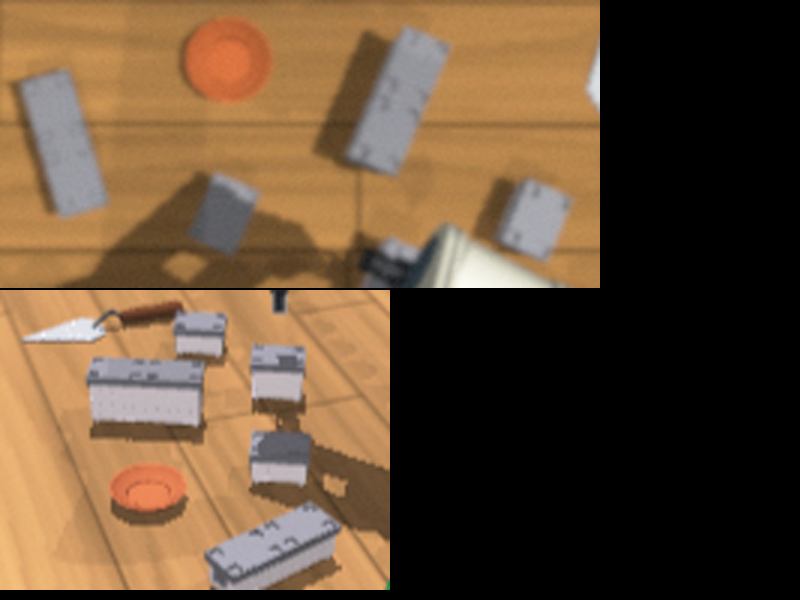

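Everything is standing: tall tub at about (278,372) in the lower crop, deep lid clear at (398,100) in the upper crop. As a cross-check I'll measure the far lid edges in the side view.

```bash
cat >> h.py <<'E'
def faredges(P,a,L,W,cam):
    e=np.array([[np.cos(np.radians(a)),np.sin(np.radians(a))],[-np.sin(np.radians(a)),np.cos(np.radians(a))]])
    q=P@e.T;far=np.zeros(2);cc=(q.max(0)+q.min(0))/2;sg=np.sign(cc-e@cam)
    out=np.zeros(2)
    for i,D in enumerate((L,W)):
        j=1-i;O=(W,L)[i]
        fj=q[:,j].max() if sg[j]>0 else q[:,j].min()
        cj=fj-sg[j]*O/2
        f=q[:,i].max() if sg[i]>0 else q[:,i].min()
        k=(abs(q[:,i]-f)<.006)&(abs(q[:,j]-cj)<.3*O)
        out[i]=np.median(q[k,i])-sg[i]*D/2
    return out@e
E
python3 - <<'E'
from h import *
t=cv2.imread("pics/t2_raw.png")[:,:,::-1].copy();s=cv2.imread("pics/s2_raw.png")[:,:,::-1].copy()
T=dict(deep=((.596,-.197),.084,-23.4,.172),a=((.4615,.013),.054,-23.5,.084),b=((.4544,-.367),.054,-23.2,.084),low=((.546,.2087),.054,17.2,.172))
for cn,img,roi in(("top",t,(185,155,385,245)),("side",s,(190,140,310,250))):
    cam=imaging.get_calibration(cn)["xyz"][:2]
    B=blobs(img,roi)
    for n,(c,z,a,L) in T.items():
        d=[np.linalg.norm((ray(cn,b,z).max(0)+ray(cn,b,z).min(0))/2-c) for b in B];b=B[int(np.argmin(d))]
        print(cn,n,round(min(d),3),faredges(ray(cn,b,z),a,L,.06,cam).round(4))
E
```

```text
top deep 0.004 [ 0.5961 -0.1966]
top a 0.001 [0.4616 0.013 ]
top b 0.005 [ 0.4543 -0.367 ]
top low 0.002 [0.5463 0.2086]
side deep 0.06 [ 0.5979 -0.1974]
side a 0.032 [0.4626 0.0118]
side b 0.04 [ 0.4584 -0.369 ]
side low 0.021 [0.5472 0.2046]
```

```bash
python3 - <<'E'
from h import *
go((.462,.0125,.104,156.4),(.462,.0125,.044,156.4),(.462,.0125,.184,156.4),(.5566,-.1795,.184,156.6),(.5566,-.1795,.123,156.6))
E
```

```text
now [ 0.3826 -0.1911  0.1686] [-1.8000e+02 -2.0000e-02  1.5523e+02] w 0.0853 t 8.45 F [-0.3  0.6 -0.2]
shift [ 0.66 10.91  3.23] turn [-0.    -0.004 -0.256]
shift [ 0. -0.  3.] turn [0. 0. 0.]
shift [ 0.  0. -7.] turn [0. 0. 0.]
shift [-8.18 -6.9  -0.  ] turn [ 0.     0.    -0.044]
shift [-0.   -0.    3.05] turn [0. 0. 0.]
```

Call:
arm_command:
  series:
    - [0,0,-0.25,0,0.5,0,1]
    - [0,0,0,0.06,0.9,0,1]
    - [0,0,0,0.06,1,0,1]
    - [0,0,0,0.06,1,0,1]
    - [0,0,0,0.06,1,0,1]
    - [0,0,0,0.06,1,0,1]
    - [0,0,0,0.06,1,0.3,1]
    - [0,0,0,0.06,1,0.6,1]
    - [0,0,0,0.06,1,0.7,1]
    - [0,0,0,0.06,1,0.7,1]
    - [0,0,0,0.06,1,0.6,1]
    - [0,0,0,0.06,0.5,0.33,1]

```text
clock: 9.45
ee_pos: [0.4579, 0.0158, 0.1021]
eef_rot: [-179.9, -0.2, 156.5]
ft_force: [-1.2, -0.5, 0.7]
grip_width: 0.0858
grasp_force: 0.0
```

Call:
arm_command:
  series:
    - [0,0,0,0,0,0,1]
    - [0,0,0,0,0,0,1]
    - [0,0,0,0,0,0,1]

```text
clock: 9.7
ee_pos: [0.4581, 0.0133, 0.1042]
eef_rot: [-180.0, -0.0, 156.4]
ft_force: [0.2, -0.2, 0.6]
grip_width: 0.0855
grasp_force: 0.0
```

```bash
python3 - <<'E'
from h import *
go((.462,.0125,.044,156.4))
E
```

```text
now [0.4581 0.0133 0.1042] [-1.7998e+02 -3.0000e-02  1.5639e+02] w 0.0855 t 9.7 F [ 0.2 -0.2  0.6]
shift [-0.19  0.04  3.01] turn [-0.005 -0.006 -0.003]
```

Call:
arm_command:
  series:
    - [0,0,0,-0.19,0.04,0.6,1]
    - [0,0,0,0,0,0.8,1]
    - [0,0,0,0,0,0.8,1]
    - [0,0,0,0,0,0.8,1]
    - [0,0,0,0,0,0,0.5]
    - [0,0,0,0,0,0,0.5]
    - [0,0,0,0,0,0,0.4]
    - [0,0,0,0,0,0,0.4]
    - [0,0,0,0,0,0,0.4]
  squeeze: 25

```text
clock: 10.45
ee_pos: [0.4629, 0.0127, 0.045]
eef_rot: [180.0, 0.1, 156.4]
ft_force: [-0.3, -0.2, -0.9]
grip_width: 0.0597
grasp_force: 27.3
```

```bash
python3 - <<'E'
from h import *
o=readout.observe();print(o["ee_pos"],o["grip_width"],o["grasp_force"],o["q"][5])
E
```

```text
[0.46285728 0.01269739 0.04503602] 0.05968405703119073 27.328728139400482 -66.25931027464637
```

Call:
arm_command:
  series:
    - [0,0,0,0,0,-0.4,0.3]
    - [0,0,0,0,0,-0.9,0.3]
    - [0,0,0,0,0,-1,0.3]
    - [0,0,0,0,0,-1,0.3]
    - [0,0,0,0,0,-1,0.3]
    - [0,0,0,-0.3,-0.25,-1,0.3]
    - [0,0,0,-0.6,-0.5,-1,0.3]
    - [0,0,0,-0.9,-0.75,-0.5,0.3]
    - [0,0,0,-0.9,-0.75,0,0.3]
    - [0,0,0,-0.9,-0.75,0,0.3]
    - [0,0,0,-0.9,-0.75,0,0.3]
    - [0,0,0,-0.9,-0.75,0,0.3]
  squeeze: 40

```text
clock: 11.45
ee_pos: [0.5254, -0.1138, 0.1813]
eef_rot: [180.0, 0.0, 156.4]
ft_force: [0.5, 1.0, -1.5]
grip_width: 0.0588
grasp_force: 50.6
```

Call:
arm_command:
  series:
    - [0,0,0,-0.9,-0.75,0,0.3]
    - [0,0,0,-0.9,-0.75,0,0.3]
    - [0,0,0,-0.9,-0.75,0,0.3]
    - [0,0,0,-0.6,-0.5,0,0.3]
    - [0,0,0,-0.3,-0.25,0,0.3]
    - [0,0,0,0,0,0,0.3]
    - [0,0,0,0,0,0,0.3]
    - [0,0,0,0,0,0,0.3]

```text
clock: 12.12
ee_pos: [0.5663, -0.1956, 0.18]
eef_rot: [180.0, -0.1, 156.4]
ft_force: [-0.4, 0.0, -1.5]
grip_width: 0.0589
grasp_force: 50.6
```

```bash
python3 - <<'E'
from h import *
go((.5574,-.1798,.134,156.6),(.5574,-.1798,.124,156.6))
E
```

```text
now [ 0.5663 -0.1956  0.18  ] [ 1.7999e+02 -8.0000e-02  1.5640e+02] w 0.0589 t 12.1167 F [-0.4  0.  -1.5]
shift [0.72 0.55 2.3 ] turn [ 0.002 -0.017 -0.043]
shift [-0.  -0.   0.5] turn [0. 0. 0.]
```

Call:
arm_command:
  series:
    - [0,0,-0.04,0.36,0.28,0.4,0.3]
    - [0,0,0,0.36,0.27,0.6,0.3]
    - [0,0,0,0,0,0.6,0.3]
    - [0,0,0,0,0,0.5,0.3]
    - [0,0,0,0,0,0,0.3]
    - [0,0,0,0,0,0,0.3]

```text
clock: 12.62
ee_pos: [0.5579, -0.1806, 0.1372]
eef_rot: [-180.0, -0.1, 156.6]
ft_force: [0.2, -0.5, -0.8]
grip_width: 0.059
grasp_force: 50.5
```

```bash
python3 - <<'E'
from h import *
go((.5574,-.1798,.124,156.6))
E
```

```text
now [ 0.5579 -0.1806  0.1372] [-1.7999e+02 -9.0000e-02  1.5657e+02] w 0.059 t 12.6167 F [ 0.2 -0.5 -0.8]
shift [0.04 0.03 0.66] turn [-0.002 -0.021 -0.006]
```

Call:
arm_command:
  series:
    - [0,0,0,0.04,0.03,0.2,0.3]
    - [0,0,0,0,0,0.15,0.3]
    - [0,0,0,0,0,0.1,0.3]
    - [0,0,0,0,0,0.05,0.3]
    - [0,0,0,0,0,0,0.3]
    - [0,0,0,0,0,0,0.3]

```text
clock: 13.12
ee_pos: [0.5578, -0.1801, 0.1282]
eef_rot: [-180.0, 0.0, 156.5]
ft_force: [0.1, 0.1, -1.9]
grip_width: 0.059
grasp_force: 50.5
```

Call:
arm_command:
  series:
    - [0,0,0,0,0,0.06,0.3]
    - [0,0,0,0,0,0.06,0.3]
    - [0,0,0,0,0,0,0.3]
    - [0,0,0,0,0,0,0.3]

```text
clock: 13.45
ee_pos: [0.5577, -0.18, 0.1256]
eef_rot: [-180.0, -0.0, 156.6]
ft_force: [0.7, 0.5, -1.8]
grip_width: 0.0589
grasp_force: 50.5
```

Call:
arm_command:
  series:
    - [0,0,0,0,0,0.04,0.3]
    - [0,0,0,0,0,0.04,0.3]
    - [0,0,0,0,0,0,0.3]
    - [0,0,0,0,0,0,0.3]

```text
clock: 13.78
ee_pos: [0.5578, -0.18, 0.1241]
eef_rot: [-180.0, -0.0, 156.6]
ft_force: [-0.3, 0.0, -0.8]
grip_width: 0.059
grasp_force: 50.5
```

Call:
arm_command:
  series:
    - [0,0,0,0,0,0.04,0.3]
    - [0,0,0,0,0,0,0.3]

```text
clock: 13.95
ee_pos: [0.5579, -0.18, 0.1239]
eef_rot: [180.0, 0.0, 156.6]
ft_force: [-1.8, 0.3, 4.4]
grip_width: 0.0592
grasp_force: 51.2
```

Call:
arm_command:
  series:
    - [0,0,0,0,0,0,0.8]
    - [0,0,0,0,0,0,1]
    - [0,0,0,0,0,0,1]
    - [0,0,0,0,0,-0.5,1]
    - [0,0,0,0,0,-1,1]
    - [0,0,0,0,0,-1,1]
    - [0,0,0,0,0,-1,1]
    - [0,0,0,0,0,0,1]
    - [0,0,0,0,0,0,1]

```text
clock: 14.7
ee_pos: [0.5586, -0.1803, 0.195]
eef_rot: [180.0, 0.2, 156.6]
ft_force: [0.2, -0.1, 0.2]
grip_width: 0.0851
grasp_force: 0.0
```

```bash
python3 - <<'E'
from h import *
go((.4560,-.3675,.104,156.7),(.456,-.3675,.045,156.7))
E
```

```text
now [ 0.5586 -0.1803  0.195 ] [179.99   0.18 156.55] w 0.0851 t 14.7 F [ 0.2 -0.1  0.2]
shift [  1.   -10.63   4.55] turn [ 0.003  0.04  -0.032]
shift [ 0.   -0.    2.95] turn [0. 0. 0.]
```

Call:
arm_command:
  series:
    - [0,0,0,0.1,-0.5,0,1]
    - [0,0,0,0.1,-0.9,0,1]
    - [0,0,0,0.1,-1,0,1]
    - [0,0,0,0.1,-1,0,1]
    - [0,0,0,0.1,-1,0,1]
    - [0,0,0,0.1,-1,0.5,1]
    - [0,0,0,0.1,-1,0.8,1]
    - [0,0,0,0.1,-1,0.8,1]
    - [0,0,0,0.1,-1,0.8,1]
    - [0,0,0,0.1,-1,0.8,1]
    - [0,0,0,0,-0.8,0.55,1]
    - [0,0,0,0,-0.4,0.3,1]

```text
clock: 15.7
ee_pos: [0.4523, -0.3673, 0.0996]
eef_rot: [179.9, -0.2, 156.5]
ft_force: [-1.1, 0.2, 0.2]
grip_width: 0.0854
grasp_force: 0.0
```

Call:
arm_command:
  series:
    - [0,0,0,0,0,0,1]
    - [0,0,0,0,0,0,1]
    - [0,0,0,0,0,0,1]

```text
clock: 15.95
ee_pos: [0.4554, -0.3661, 0.1026]
eef_rot: [180.0, 0.0, 156.6]
ft_force: [0.4, 0.6, -0.5]
grip_width: 0.0856
grasp_force: 0.0
```

```bash
python3 - <<'E'
from h import *
go((.456,-.368,.045,156.7))
E
```

```text
now [ 0.4554 -0.3661  0.1026] [1.7999e+02 1.0000e-02 1.5657e+02] w 0.0856 t 15.95 F [ 0.4  0.6 -0.5]
shift [-0.07 -0.07  2.88] turn [ 0.001  0.001 -0.028]
```

Call:
arm_command:
  series:
    - [0,0,0,-0.07,-0.07,0.68,1]
    - [0,0,0,0,0,0.8,1]
    - [0,0,0,0,0,0.8,1]
    - [0,0,0,0,0,0.6,1]
    - [0,0,0,0,0,0,0.5]
    - [0,0,0,0,0,0,0.5]
    - [0,0,0,0,0,0,0.4]
    - [0,0,0,0,0,0,0.4]
    - [0,0,0,0,0,0,0.4]
  squeeze: 25

```text
clock: 16.7
ee_pos: [0.4561, -0.3686, 0.0453]
eef_rot: [-180.0, 0.1, 156.6]
ft_force: [-0.3, 0.7, -2.3]
grip_width: 0.0594
grasp_force: 28.0
```

Call:
arm_command:
  series:
    - [0,0,0,0,0,0,0.3]
    - [0,0,0,0,0,0,0.3]
  squeeze: 40

```text
clock: 16.87
ee_pos: [0.4559, -0.3685, 0.0451]
eef_rot: [-180.0, 0.0, 156.6]
ft_force: [-0.4, -0.0, -2.5]
grip_width: 0.0591
grasp_force: 51.3
```

```bash
python3 - <<'E'
from h import *
o=readout.observe();p=o["ee_pos"].copy();e1=np.array([.918,-.397]);off=(p[:2]-[.456,-.368])@e1;print(off,p)
t=np.array([.597,-.197])+.044*e1+off*e1
# image check of the seated tub a (top of lid z=.133) 
img=imaging.capture("top");cam=np.array([.451,.062])
go((p[0],p[1],.185,156.6),(*t,.185,156.6))
E
```

```text
8.197364529201784e-05 [ 0.45587296 -0.36850024  0.04505766]
now [ 0.4559 -0.3685  0.045 ] [-1.8000e+02  2.0000e-02  1.5655e+02] w 0.059 t 16.9167 F [ 0.2 -1.8 -2.7]
shift [-0. -0. -7.] turn [-0.001  0.004 -0.011]
shift [-5.27 10.67  0.  ] turn [0. 0. 0.]
```

Call:
arm_command:
  series:
    - [0,0,0,0,0,-0.4,0.3]
    - [0,0,0,0,0,-0.9,0.3]
    - [0,0,0,0,0,-1,0.3]
    - [0,0,0,0,0,-1,0.3]
    - [0,0,0,0,0,-1,0.3]
    - [0,0,0,-0.1,0.3,-1,0.3]
    - [0,0,0,-0.3,0.6,-1,0.3]
    - [0,0,0,-0.5,1,-0.7,0.3]
    - [0,0,0,-0.5,1,0,0.3]
    - [0,0,0,-0.5,1,0,0.3]
    - [0,0,0,-0.5,1,0,0.3]
    - [0,0,0,-0.5,1,0,0.3]

```text
clock: 17.92
ee_pos: [0.5565, -0.2824, 0.1856]
eef_rot: [-180.0, 0.0, 156.5]
ft_force: [-0.7, 0.1, -2.8]
grip_width: 0.0591
grasp_force: 51.5
```

Call:
arm_command:
  series:
    - [0,0,0,-0.5,1,0,0.3]
    - [0,0,0,-0.5,1,0,0.3]
    - [0,0,0,-0.5,1,0,0.3]
    - [0,0,0,-0.5,0.9,0,0.3]
    - [0,0,0,-0.5,0.6,0,0.3]
    - [0,0,0,-0.37,0.3,0,0.3]
    - [0,0,0,0,0,0,0.3]
    - [0,0,0,0,0,0,0.3]
    - [0,0,0,0,0,0,0.3]

```text
clock: 18.67
ee_pos: [0.6458, -0.2185, 0.1846]
eef_rot: [-180.0, -0.1, 156.5]
ft_force: [-0.3, 0.5, -3.0]
grip_width: 0.059
grasp_force: 51.5
```

```bash
python3 - <<'E'
from h import *
go((.6375,-.2145,.124,156.6))
E
```

```text
now [ 0.6458 -0.2185  0.1846] [-1.7998e+02 -5.0000e-02  1.5653e+02] w 0.059 t 18.6667 F [-0.3  0.5 -3. ]
shift [0.46 0.02 3.03] turn [-0.005 -0.012 -0.016]
```

Call:
arm_command:
  series:
    - [0,0,0,0.22,0.01,0.5,0.3]
    - [0,0,0,0.22,0.01,0.7,0.3]
    - [0,0,0,0,0,0.7,0.3]
    - [0,0,0,0,0,0.5,0.3]
    - [0,0,0,0,0,0.2,0.3]
    - [0,0,0,0,0,0.1,0.3]
    - [0,0,0,0,0,0,0.3]
    - [0,0,0,0,0,0,0.3]

```text
clock: 19.33
ee_pos: [0.6393, -0.2143, 0.1311]
eef_rot: [180.0, 0.0, 156.6]
ft_force: [0.2, 0.5, -2.5]
grip_width: 0.0588
grasp_force: 51.4
```

Call:
arm_command:
  series:
    - [0,0,0,0,0,0.07,0.3]
    - [0,0,0,0,0,0.06,0.3]
    - [0,0,0,0,0,0.06,0.3]
    - [0,0,0,0,0,0,0.3]

```text
clock: 19.67
ee_pos: [0.6389, -0.214, 0.1269]
eef_rot: [180.0, -0.0, 156.6]
ft_force: [-0.4, 0.1, -3.1]
grip_width: 0.0591
grasp_force: 51.4
```

Call:
arm_command:
  series:
    - [0,0,0,0,0,0.06,0.3]
    - [0,0,0,0,0,0.05,0.3]
    - [0,0,0,0,0,0.04,0.3]
    - [0,0,0,0,0,0,0.3]

```text
clock: 20.0
ee_pos: [0.6389, -0.2141, 0.1239]
eef_rot: [180.0, 0.0, 156.6]
ft_force: [-0.4, -0.3, -2.4]
grip_width: 0.0589
grasp_force: 51.5
```

Call:
arm_command:
  series:
    - [0,0,0,0,0,0.03,0.3]
    - [0,0,0,0,0,0,0.3]
    - [0,0,0,0,0,0,0.3]

```text
clock: 20.25
ee_pos: [0.639, -0.2141, 0.1238]
eef_rot: [180.0, 0.0, 156.6]
ft_force: [-1.0, 1.6, 3.9]
grip_width: 0.0586
grasp_force: 52.0
```

Call:
arm_command:
  series:
    - [0,0,0,0,0,0,0.8]
    - [0,0,0,0,0,0,1]
    - [0,0,0,0,0,0,1]
    - [0,0,0,0,0,-0.5,1]
    - [0,0,0,0,0,-1,1]
    - [0,0,0,0,0,-1,1]
    - [0,0,0,0,0,-1,1]
    - [0,0,0,0,0,0,1]
    - [0,0,0,0,0,0,1]

```text
clock: 21.0
ee_pos: [0.6398, -0.2144, 0.1953]
eef_rot: [180.0, 0.2, 156.6]
ft_force: [-0.9, -0.3, -0.3]
grip_width: 0.0856
grasp_force: 0.0
```

```bash
python3 - <<'E'
from h import *
go((.5467,.2066,.195,197.2))
E
```

```text
now [ 0.6398 -0.2144  0.1953] [179.99   0.19 156.55] w 0.0856 t 21.0 F [-0.9 -0.3 -0.3]
shift [12.65 17.46 -0.02] turn [-0.012  0.041 -8.867]
```

Call:
arm_command:
  series:
    - [0,0,0,0.35,0.48,0,1]
    - [0,0,0,0.7,0.97,0,1]
    - [0,0,0,0.7,0.97,0,1]
    - [0,0,0,0.7,0.97,0,1]
    - [0,0,0,0.7,0.97,0,1]
    - [0,0,0,0.7,0.97,0,1]
    - [0,0,0,0.7,0.97,0,1]
    - [0,0,0,0.7,0.97,0,1]
    - [0,0,0,0.7,0.97,0,1]
    - [0,0,0,0.7,0.97,0,1]
    - [0,0,0,0.7,0.97,0,1]
    - [0,0,0,0.7,0.97,0,1]

```text
clock: 22.0
ee_pos: [0.5781, 0.0562, 0.1919]
eef_rot: [-179.9, -0.1, 156.6]
ft_force: [1.4, 0.2, -0.9]
grip_width: 0.0854
grasp_force: 0.0
```

Call:
arm_command:
  series:
    - [0,0,0,0.7,0.97,0,1]
    - [0,0,0,0.7,0.97,0,1]
    - [0,0,0,0.7,0.97,0,1]
    - [0,0,0,0.7,0.97,0,1]
    - [0,0,0,0.7,0.97,0,1]
    - [0,0,0,0.7,0.97,0,1]
    - [0,0,0,0.4,0.5,0,1]
    - [0,0,-0.5,0,0,0,1]
    - [0,0,-0.9,0,0,0,1]
    - [0,0,-0.9,0,0,0.5,1]
    - [0,0,-0.9,0,0,0.8,1]
    - [0,0,-0.9,0,0,0.8,1]

```text
clock: 23.0
ee_pos: [0.5452, 0.2071, 0.1505]
eef_rot: [-180.0, -0.0, 175.6]
ft_force: [-0.4, -0.4, -0.6]
grip_width: 0.0853
grasp_force: 0.0
```

Call:
arm_command:
  series:
    - [0,0,-0.9,0,0,0.8,1]
    - [0,0,-0.9,0,0,0.8,1]
    - [0,0,-0.9,0,0,0.5,1]
    - [0,0,-0.9,0,0,0.3,1]
    - [0,0,-0.7,0,0,0,1]
    - [0,0,-0.4,0,0,0,1]
    - [0,0,0,0,0,0,1]
    - [0,0,0,0,0,0,1]
    - [0,0,0,0,0,0,1]

```text
clock: 23.75
ee_pos: [0.5454, 0.207, 0.103]
eef_rot: [-180.0, -0.0, -163.2]
ft_force: [0.5, -0.1, -0.4]
grip_width: 0.0854
grasp_force: 0.0
```

```bash
python3 - <<'E'
from h import *
t=imaging.capture("top");s=imaging.capture("side")
cv2.imwrite("pics/t3_raw.png",t[:,:,::-1]);cv2.imwrite("pics/s3_raw.png",s[:,:,::-1])
go((.5467,.2066,.045,197.2))
for cn,img,roi in(("top",t,(285,155,350,222)),("side",s,(195,125,258,192))):
    cam=imaging.get_calibration(cn)["xyz"][:2]
    for b in blobs(img,roi):
        for z in (.133,): print(cn,b.mean(0).round(1),faredges(ray(cn,b,z),-23.4,.172,.06,cam).round(4))
    if cn=="top": print(rect(ray(cn,b,.133),.172,.06,cam))
c=np.zeros((540,800,3),np.uint8)
c[:536,:380]=cv2.resize(t[155:222,285:350,::-1],(380,536),interpolation=cv2.INTER_CUBIC)
c[:536,400:800]=cv2.resize(s[125:192,200:250,::-1],(400,536),interpolation=cv2.INTER_CUBIC)
cv2.imwrite("pics/c4.png",c)
E
```

```text
now [0.5456 0.2071 0.1033] [-1.8000e+02 -1.0000e-02 -1.6315e+02] w 0.0851 t 23.85 F [ 0.5 -0.3  0.6]
shift [-0.04 -0.04  2.91] turn [-0.001 -0.002 -0.076]
top [318.7 187.7] [ 0.5963 -0.1961]
(array([ 0.59650632, -0.19627939]), np.float32(-22.322083), array([0.18387922, 0.07524161]), -24.554786682128906)
side [222.7 164.2] [nan nan]
side [255.5 138.3] [nan nan]
  return _methods._mean(a, axis=axis, dtype=dtype,
  ret = ret.dtype.type(ret / rcount)
```

View pics/c4.png

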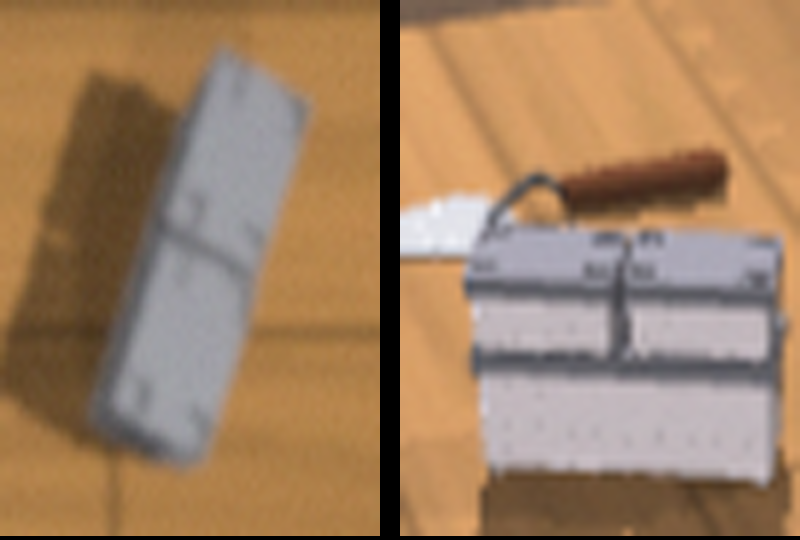

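The left crop shows two seated shorts in line, with the seam at about (200,245). The right crop shows both level, with an even gap at (622,290). Now I'll grasp the shallow long tub.

Call:
arm_command:
  series:
    - [0,0,-0.08,-0.04,-0.04,0.7,1]
    - [0,0,0,0,0,0.8,1]
    - [0,0,0,0,0,0.8,1]
    - [0,0,0,0,0,0.6,1]
    - [0,0,0,0,0,0,0.5]
    - [0,0,0,0,0,0,0.5]
    - [0,0,0,0,0,0,0.4]
    - [0,0,0,0,0,0,0.4]
    - [0,0,0,0,0,0,0.4]
  squeeze: 25

```text
clock: 24.6
ee_pos: [0.5469, 0.2066, 0.0457]
eef_rot: [180.0, 0.0, -162.7]
ft_force: [-0.1, 0.6, -4.7]
grip_width: 0.0594
grasp_force: 28.2
```

Call:
arm_command:
  series:
    - [0,0,0,0,0,0,0.3]
    - [0,0,0,0,0,0,0.3]
  squeeze: 60

```text
clock: 24.77
ee_pos: [0.5468, 0.2066, 0.0458]
eef_rot: [180.0, 0.0, -162.7]
ft_force: [-1.5, -0.5, 0.1]
grip_width: 0.0584
grasp_force: 64.9
```

```bash
python3 - <<'E'
from h import *
p=readout.observe()["ee_pos"].copy();e=np.array([.9555,.295]);off=(p[:2]-[.5467,.2066])@e;print(off,(p[:2]-[.5467,.2066])@[-.295,.9555])
e1=np.array([.918,-.397]);t=np.array([.598,-.197])+off*e1;print(t)
go((*p[:2],.245,156.6),(*t,.245,156.6))
E
```

```text
0.00012241886118211683 -4.819137395219605e-05
[ 0.59811238 -0.1970486 ]
now [0.5468 0.2066 0.0458] [ 1.8000e+02  1.0000e-02 -1.6274e+02] w 0.0584 t 24.7667 F [-1.5 -0.5  0.1]
shift [-0.    0.   -9.96] turn [1.00e-03 3.00e-03 8.87e+00]
shift [-10.37 -17.5   -0.  ] turn [0. 0. 0.]
```

Call:
arm_command:
  series:
    - [0,0,0,0,0,-0.3,0.3]
    - [0,0,0,0,0,-0.7,0.3]
    - [0,0,0,0,0,-1,0.3]
    - [0,0,0.3,0,0,-1,0.3]
    - [0,0,0.6,0,0,-1,0.3]
    - [0,0,0.8,0,0,-1,0.3]
    - [0,0,0.9,0,0,-1,0.3]
    - [0,0,0.9,0,0,-1,0.3]
    - [0,0,0.9,0,0,-1,0.3]
    - [0,0,0.9,0,0,-1,0.3]
    - [0,0,0.9,0,0,-0.7,0.3]
    - [0,0,0.9,0,0,-0.3,0.3]

```text
clock: 25.77
ee_pos: [0.5476, 0.2069, 0.2491]
eef_rot: [179.9, 0.2, 164.5]
ft_force: [0.4, 0.5, -4.9]
grip_width: 0.0588
grasp_force: 66.3
```

Call:
arm_command:
  series:
    - [0,0,0.8,0,0,0,0.3]
    - [0,0,0.6,0,0,0,0.3]
    - [0,0,0.37,0,0,0,0.3]
    - [0,0,0,-0.2,-0.35,0,0.3]
    - [0,0,0,-0.5,-0.85,0,0.3]
    - [0,0,0,-0.55,-0.92,0,0.3]
    - [0,0,0,-0.55,-0.92,0,0.3]
    - [0,0,0,-0.55,-0.92,0,0.3]
    - [0,0,0,-0.55,-0.92,0,0.3]
    - [0,0,0,-0.55,-0.92,0,0.3]
    - [0,0,0,-0.55,-0.92,0,0.3]
    - [0,0,0,-0.55,-0.92,0,0.3]

```text
clock: 26.77
ee_pos: [0.5693, 0.0286, 0.246]
eef_rot: [-180.0, 0.0, 156.7]
ft_force: [-0.0, 0.1, -4.1]
grip_width: 0.0583
grasp_force: 66.2
```

Call:
arm_command:
  series:
    - [0,0,0,-0.55,-0.92,0,0.3]
    - [0,0,0,-0.55,-0.92,0,0.3]
    - [0,0,0,-0.55,-0.92,0,0.3]
    - [0,0,0,-0.55,-0.92,0,0.3]
    - [0,0,0,-0.55,-0.92,0,0.3]
    - [0,0,0,-0.55,-0.92,0,0.3]
    - [0,0,0,-0.55,-0.92,0,0.3]
    - [0,0,0,-0.5,-0.85,0,0.3]
    - [0,0,0,-0.25,-0.45,0,0.3]
    - [0,0,0,0,0,0,0.3]
    - [0,0,0,0,0,0,0.3]
    - [0,0,0,0,0,0,0.3]

```text
clock: 27.77
ee_pos: [0.5922, -0.1478, 0.2454]
eef_rot: [180.0, -0.0, 156.6]
ft_force: [0.0, 0.3, -4.1]
grip_width: 0.0592
grasp_force: 66.3
```

```bash
python3 - <<'E'
from h import *
go((.5981,-.197,.1738,156.6))
E
```

```text
now [ 0.5922 -0.1478  0.2454] [ 1.7998e+02 -4.0000e-02  1.5663e+02] w 0.0592 t 27.7667 F [ 0.   0.3 -4.1]
shift [-1.25 -2.14  3.58] turn [ 0.003 -0.008  0.006]
```

Call:
arm_command:
  series:
    - [0,0,0,-0.25,-0.44,0,0.3]
    - [0,0,0,-0.5,-0.8,0.4,0.3]
    - [0,0,0,-0.35,-0.6,0.7,0.3]
    - [0,0,0,-0.15,-0.3,0.7,0.3]
    - [0,0,0,0,0,0.7,0.3]
    - [0,0,0,0,0,0.4,0.3]
    - [0,0,0,0,0,0,0.3]
    - [0,0,0,0,0,0,0.3]
    - [0,0,0,0,0,0,0.3]

```text
clock: 28.52
ee_pos: [0.5989, -0.1974, 0.1876]
eef_rot: [180.0, 0.0, 156.6]
ft_force: [0.5, 1.2, -4.5]
grip_width: 0.0585
grasp_force: 66.1
```

```bash
python3 - <<'E'
from h import *
go((.5981,-.197,.1738,156.6))
E
```

```text
now [ 0.5989 -0.1974  0.1876] [1.8000e+02 3.0000e-02 1.5662e+02] w 0.0585 t 28.5167 F [ 0.5  1.2 -4.5]
shift [0.04 0.   0.69] turn [0.001 0.006 0.005]
```

Call:
arm_command:
  series:
    - [0,0,-0.06,0.03,0,0.2,0.3]
    - [0,0,0,0,0,0.15,0.3]
    - [0,0,0,0,0,0.1,0.3]
    - [0,0,0,0,0,0.06,0.3]
    - [0,0,0,0,0,0,0.3]
    - [0,0,0,0,0,0,0.3]

```text
clock: 29.02
ee_pos: [0.598, -0.1973, 0.1772]
eef_rot: [-180.0, 0.0, 156.9]
ft_force: [0.1, 0.3, -4.7]
grip_width: 0.0586
grasp_force: 66.3
```

Call:
arm_command:
  series:
    - [0,0,0,0,0,0.05,0.3]
    - [0,0,0,0,0,0.05,0.3]
    - [0,0,0,0,0,0,0.3]
    - [0,0,0,0,0,0,0.3]

```text
clock: 29.35
ee_pos: [0.598, -0.1973, 0.1751]
eef_rot: [180.0, -0.0, 156.9]
ft_force: [0.3, -0.4, -4.9]
grip_width: 0.0582
grasp_force: 66.3
```

Already below the ridge height (.1788) with no contact force; finishing the descent.

Call:
arm_command:
  series:
    - [0,0,0,0,0,0.04,0.3]
    - [0,0,0,0,0,0.04,0.3]
    - [0,0,0,0,0,0,0.3]
    - [0,0,0,0,0,0,0.3]

```text
clock: 29.68
ee_pos: [0.5981, -0.1975, 0.1737]
eef_rot: [-180.0, 0.0, 156.9]
ft_force: [-0.7, 0.2, -2.9]
grip_width: 0.0587
grasp_force: 66.4
```

Call:
arm_command:
  series:
    - [0,0,0,0,0,0.03,0.3]
    - [0,0,0,0,0,0,0.3]

```text
clock: 29.85
ee_pos: [0.5982, -0.1975, 0.1736]
eef_rot: [-180.0, 0.0, 156.9]
ft_force: [-2.0, -0.7, 4.4]
grip_width: 0.0589
grasp_force: 67.2
```

Seated at .1736, as predicted. Release and retreat straight up.

Call:
arm_command:
  series:
    - [0,0,0,0,0,0,0.8]
    - [0,0,0,0,0,0,1]
    - [0,0,0,0,0,0,1]
    - [0,0,0,0,0,-0.5,1]
    - [0,0,0,0,0,-1,1]
    - [0,0,0,0,0,-1,1]
    - [0,0,0,0,0,-1,1]
    - [0,0,0,0,0,-1,1]
    - [0,0,0,0.5,0.5,-1,1]
    - [0,0,0,1,1,0,1]
    - [0,0,0,1,1,0,1]
    - [0,0,0,1,1,0,1]

```text
clock: 30.85
ee_pos: [0.5609, -0.1048, 0.2842]
eef_rot: [180.0, 0.1, 156.8]
ft_force: [0.5, 0.4, 0.6]
grip_width: 0.0856
grasp_force: 0.0
```

Call:
arm_command:
  series:
    - [0,0,0,1,1,0,1]
    - [0,0,0,1,1,0,1]
    - [0,0,0,1,1,0,1]
    - [0,0,0,1,1,0,1]
    - [0,0,0,0.5,0.5,0,1]
    - [0,0,0,0,0,0,1]
    - [0,0,0,0,0,0,1]

```text
clock: 31.43
ee_pos: [0.5139, 0.0131, 0.2838]
eef_rot: [180.0, 0.1, 157.0]
ft_force: [0.2, -1.4, 0.0]
grip_width: 0.0856
grasp_force: 0.0
```

```bash
python3 - <<'E'
from h import *
t=imaging.capture("top");s=imaging.capture("side")
c=np.zeros((600,800,3),np.uint8)
c[:285,:750]=cv2.resize(t[150:245,150:400,::-1],(750,285),interpolation=cv2.INTER_CUBIC)
c[290:590,:520]=cv2.resize(s[125:200,190:320,::-1],(520,300),interpolation=cv2.INTER_CUBIC)
cv2.imwrite("pics/c5.png",c)
go()
E
```

```text
now [0.5142 0.0121 0.2834] [1.7999e+02 6.0000e-02 1.5686e+02] w 0.0852 t 31.5333 F [ 0.5 -0.5 -1. ]
```

View pics/c5.png

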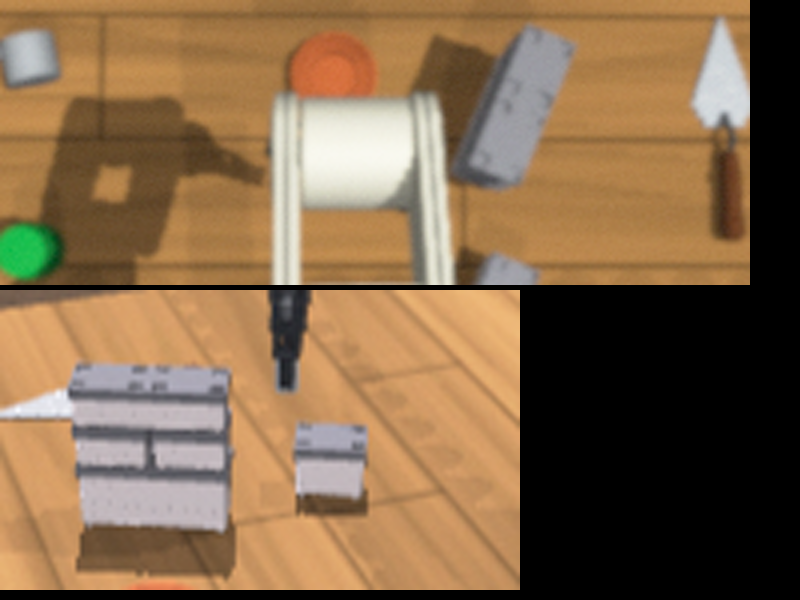

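The stack is level and in line at about (150,450) in the lower crop. The tall tub stands free at (330,460), and the other objects are undisturbed. Handing in.

```bash
python3 -c "
from plant import r
print(r.job_done())"
```

```text
the job is handed in; nothing more can be done
None
```

The job is handed in at about 31.5 s of the 72 s allowed: both short tubs and the shallow long tub reached their fully seated heights on the deep tub, the tall tub stands free on the board, all are released, and the jar, saucer, measuring cup and trowel look undisturbed in the last pictures; no verdict came back.

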